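Park the tile cutter's carriage

ROBOT

A 6-joint arm with a two-finger parallel gripper is mounted at the origin on the work surface. World frame = base frame: x ahead of the robot, y to its left, z up, the work surface at z = 0. Lengths are in m, angles in rad, forces in N, time in s.
With the tool pointing down it reaches from about 0.375 to 0.9 m from the base axis. Payload 3.1 kg.
Tool frame: the origin (TCP) lies between the finger pads; the fingertips stand 8 mm ahead of it and the grasp point (between the pads) lies 11 mm behind it; z points along the fingers, y is the line along which they close (so a half turn about z gives the same grasp; the last joint's range is limited). The gripper opens to 87 mm and grips with 3 to 60 N. Pads are 19 mm wide; open, the fingers measure 117 mm over their backs; the gripper's body (75 mm by 190 mm) begins 51 mm behind the grasp point.
Start: joints at [-1.46, 0.527, 1.433, -0, 1.181, -0.178], TCP at [0.179, -0.599, 0.231] pointing down, gripper open.
Joint ranges: [-3.08, 3.08], [-0.75, 2.2], [0.22, 2.44], [-1.43, 4.57], [0, 2.65], [-2.85, 2.85]. Speed limits (rad/s): [2.79, 2.79, 3.14, 3.14, 3.14, 3.14].

INTERFACE

Orientations are given as a unit quaternion [x, y, z, w].
In Python, from rig import robot, vision, job gives the robot as it stands.
- The arm moves only by the shell command python3 -m handwheel 'ROWS' [OPENING] [FORCE]. ROWS is JSON, a list of rows, each a list of 4 numbers: the shift along the tool's x, y, z as a fraction of full scale, then the turn about the tool's z as a fraction of full scale. A call has 1 to 20 rows; each row is the pose to reach, as a shift and turn from the pose commanded when the call began, along the tool's axes at that moment, turning the shorter way round; what a row does not reach only later rows make up. Full scale, the value 1, is 300 mm for a shift and 2 pi rad for a turn. A row lasts 1/12 s, in which the tool goes at most 41.7 mm and 7.16 degrees, less where a joint would pass 70% of its speed; a pose out of reach is approached as far as the arm can. A call with a number of a shift or a turn outside -1 to 1 is refused whole. A call with a gripper value outside its range is refused whole. OPENING is the opening in per cent of the stroke, from 0 (shut) to 100 (fully open), set as the call begins (- or left out, the last holds). The fingers move at their own pace and stop on an object; FORCE is the grip in N (left out, the last holds). Time passes only in rows, so rows that repeat a pose let the fingers close. It gives the time, the measured TCP pose, the force, the opening and the grip force at its end, in the units of the state.
- robot.get_obs(): the state, without advancing time (a new reading comes with each control period).
- vision.camera(name): name is "scene" or "top" or "wrist"; returns a dict with "frame" (480x640x3 uint8, red, green, blue), "K" (3x3 intrinsics, pixels), "cam_to_world" (4x4, takes a point from camera to world coordinates); the wrist camera has in their place "hand_eye" (4x4, takes a point from camera to tool coordinates, whose origin is the TCP and whose axes are the flange's). Camera axes: x right, y down, z forward; pixel columns grow to the right and rows downward; lengths in m; the calibration is good to about 2 mm. A picture is of the moment at which its call begins: read the wrist's pose just before it. There is no depth.
- job.hand_in(): hands the job in; it is judged then, once.
Trained networks look in the newest picture that a camera, given by its name, has taken for a name from the list of things; names that differ only in an ending like _2 or _b are one class to them, and where a whole thing is asked for, a point or a joint stands for the part that bears it (a point fixed in the world has none). Each returns a list of dicts, best first, with "conf" (0 to 1); they miss things now and then, are a little off and sometimes report something else, mostly with a low value. They report only what shows in the picture. A call takes as long as a camera call.
- vision.look_for(camera, label): "point" ([row, column] in pixels, amid what is visible of it).
- vision.outline_of(camera, label): "mask" (480x640 bool, what is visible of it) and "point" ([row, column] in pixels, amid what is visible of it).
The state is a dict: "time": time; "q": joint angles; "joint_velocities": joint speeds; "joint_torque": joint torques, N m; "position": TCP position; "tool_rot": TCP orientation; "ft_force": force on the tool from outside, world axes, zero at the start; "moment": the same for the moment, N m; "grip_width": finger opening in m; "grip_force": force on a finger pad.
Only numpy, scipy, OpenCV 4.12 (cv2) and the standard library are available. Lean on these libraries where they do the work, as an engineer would, in place of code of your own. Each camera call takes 0.05 s, during which the arm holds its last target. There are 200 camera calls.

TASK

Park the carriage of the manual tile cutter: press the red lock button on top of the carriage with closed fingertips, keep it held down while you push the carriage along its rails until it is fully home against the yellow stop, then let the button come back up so that the carriage is locked there, and move clear. Never force the carriage along while its button is up, keep off its folded black handle, grip and lift nothing, and leave the tile and the tools lying about where they are.

Things in the scene. Friction and masses are not known exactly. Their poses are not given: they have to be found in the camera images.
- cutter: Manual tile cutter, fixed to the table at a varying place and yaw: aluminium bed 220 (its x) x 520 (its y) x 14 mm high, a blue post 90 x 30 mm, 98 mm high, at each end, two round steel rails along its y at 78 mm height. Origin: centre of the bed's underside, on the table; z up. The carriage slides along its +y or -y.
- carriage (a joint): Place of the carriage along the cutter's y, in m: 0 at the middle of the rails, +0.15 and -0.15 at the two stops; it starts between -0.06 and +0.06. Carriage: dark steel block 85 (x) x 90 (y) mm, its top 95 mm above the table, 0.7 kg.
- carriage_top (a point): Centre of the carriage's flat top (95 mm above the table), on the button's axis; moves with the carriage. Along the slide, ahead of and behind the button, stand two black ribs, 52 (x) x 14 (y) mm, 58 mm apart inside, tops 117 mm above the table (5 mm above the free button): a tip on the button drives the carriage by friction or by pushing the rib ahead.
- lock_button (a joint): How far the red lock button is pressed straight down, in m: about 0 free (brake on), 0.008 fully down. Spring: 4.5 N to start, 7.5 N fully down; it comes up when released. The spring brake locks the carriage at any place; it holds against about 25 N and lets go once the button is 2 mm down; then about 1.5 N moves the carriage. Held down means more than 2 mm.
- button_top (a point): Centre of the top face of the red round lock button, 42 mm in diameter, in the middle of the carriage's top; 112 mm above the table when free. It moves with the carriage and sinks with the button.
- park_stop: The YELLOW stop block clamped round the rails at one end, 84 (x) x 30 (y) x 36 mm, its top 96 mm above the table (a 6 mm screw head on it). It may be at either end. Origin: centre of its underside, 60 mm above the table, on the rails' middle line. With the carriage home against it, the button's centre is 60 mm from this origin in plan.
- plain_stop: The grey stop block of the same size and height at the opposite end of the rails: the wrong end.
- carriage_handle: The carriage's handle, folded down: steel arm and black grip 28 mm thick that stick out from the carriage along the cutter's +x, level, from 35 to 194 mm from the button's axis, its top 108 mm above the table. Origin: its pivot, 40 mm from the button's axis, 78 mm above the table. Not to be touched.
- wall_tile: Loose blue tile, 100 x 100 x 8 mm, lying on the cutter's bed. Origin: centre of its underside. To be left alone.
- tape_measure: Loose orange tape measure, 55 x 60 x 32 mm, standing on the cutter's bed. Origin: centre of its underside. To be left alone.
- spacer_jar: Loose jar with a red lid, 70 mm in diameter, 85 mm high, on the table beside the cutter. Origin: centre of its underside. To be left alone.
- mallet: Loose mallet lying on the table beside the cutter, roughly 250 mm long. To be left alone.
- screwdriver: Loose screwdriver with a green handle lying on the table beside the cutter. To be left alone.
- trowel: Loose trowel, steel blade 130 x 120 mm with a wooden grip on top, 52 mm high, on the table beside the cutter. To be left alone.
- primer_can: Loose white can, 100 mm in diameter, 110 mm high, on the table beside the cutter. To be left alone.

How it is judged:
On the way, in this order (a step that is already met when the one before it is completed fails the run):
1. the lock button is held down with the carriage still out between the stops (value of joint lock_button above 0.002 m and value of joint carriage between -0.13 and 0.13 m), for 0.1 s.
2. the carriage is home against the yellow stop with the button still held down (value of joint lock_button above 0.002 m and horizontal distance between button_top and park_stop below 0.0635 m), for 0.1 s.
At the end, for the whole second after the job is handed in: The carriage is within 3.5 mm of touching the yellow stop and at rest, its button is up again (less than 1 mm down), and the bystanders are where they were (horizontal distance between button_top and park_stop below 0.0635 m and value of joint lock_button below 0.001 m and velocity of joint carriage between -0.005 and 0.005 m/s).
It fails at once if the carriage was forced along with its lock button up (pushed with over 12 N while it moves, over 6 mm from where it stood, the button less than 1 mm down) (value of joint lock_button below 0.001 m and distance of carriage_top from where it was at the start of the episode above 0.006 m and (velocity of joint carriage above 0.008 m/s or velocity of joint carriage below -0.008 m/s) and contact force between any of the fingers, the arm and cutter above 12 N).
It fails at once if the carriage's handle was touched with more than 2 N (contact force between any of the fingers, the arm and carriage_handle above 2 N).
It fails at once if a bystander was shifted or lifted by more than 20 mm (distance of any of wall_tile, tape_measure, spacer_jar, mallet, screwdriver, trowel, primer_can from where it was at the start of the episode above 0.02 m).
It also fails if it takes over 32 s, if anything falls off the work surface, if the arm or the gripper's body presses on something with over 40 N, if the wrist force passes 120 N, or if a joint passes its speed limit or range.

## Working session

There is one attempt and no reset: what is moved stays moved. The work goes in short steps, Python scripts to look and compute and a shell command to move; the robot and the scene stay as the last step left them, time stands still between calls to the robot, and variables do not carry over. Pictures are saved under pics/ and viewed, at most 10 in all, crops included, and the job is handed in when it is done.

```bash
mkdir -p pics; ls; cat > h.py <<'E'
import numpy as np, cv2
from rig import robot, vision, job
def ray(c,px,z):
    K=np.array(c["K"]);T=np.array(c["cam_to_world"])
    d=T[:3,:3]@np.linalg.solve(K,[px[1],px[0],1.]);o=T[:3,3]
    return o+d*(z-o[2])/d[2]
E
python3 - <<'E'
from h import *
c=vision.camera("top"); cv2.imwrite("pics/top.png",c["frame"][:,:,::-1])
for l,z in [("lock_button",.112),("button_top",.112),("park_stop",.096),("plain_stop",.096),("carriage_handle",.1),("carriage_top",.095),("cutter",.05)]:
    for r in vision.look_for("top",l)[:2]: print(l,r["conf"],r["point"],ray(c,r["point"],z).round(4))
c2=vision.camera("scene"); cv2.imwrite("pics/scene.png",c2["frame"][:,:,::-1])
for l,z in [("lock_button",.112),("park_stop",.08),("plain_stop",.08)]:
    for r in vision.look_for("scene",l)[:2]: print(l,r["conf"],r["point"],ray(c2,r["point"],z).round(4))
print(robot.get_obs())
E
```

```text
pics
button_top 0.58 [222.5, 318.2] [ 0.5165 -0.029   0.112 ]
button_top 0.32 [223.8, 311.4] [ 0.5129 -0.0121  0.112 ]
park_stop 0.72 [239.6, 233.6] [0.4721 0.183  0.096 ]
plain_stop 0.92 [206.6, 395.6] [ 0.5642 -0.2236  0.096 ]
carriage_handle 0.87 [172.1, 309.1] [ 0.6496 -0.0029  0.1   ]
carriage_top 0.56 [216.3, 309.9] [ 0.5355 -0.0074  0.095 ]
cutter 0.59 [223.3, 313.0] [ 0.5265 -0.0146  0.05  ]
cutter 0.5 [215.4, 311.3] [ 0.5474 -0.0097  0.05  ]
lock_button 0.68 [243.9, 328.2] [ 0.52  -0.027  0.112]
lock_button 0.31 [256.9, 337.0] [ 0.5818 -0.0423  0.112 ]
park_stop 0.83 [222.6, 373.3] [0.4694 0.1815 0.08  ]
plain_stop 0.66 [298.5, 172.0] [ 0.4561 -0.453   0.08  ]
{'time': 0.6, 'q': array([-1.45948372e+00,  5.27505960e-01,  1.43270839e+00, -1.45504973e-06,
        1.18140328e+00, -1.78488202e-01]), 'joint_velocities': array([ 0.00016465,  0.00211331, -0.00083323,  0.00015909, -0.00079973,
       -0.00018619]), 'joint_torque': array([-7.12140463e-04, -4.39743447e+01, -1.76891184e+01,  6.34884113e-02,
        5.07428998e-02, -1.73862281e-05]), 'position': array([ 0.17863254, -0.59889884,  0.23054205]), 'tool_rot': array([ 9.89520252e-01,  1.44394150e-01, -2.53197603e-07, -1.25070068e-05]), 'ft_force': array([ 0.44869269, -0.38230953, -0.26151694]), 'moment': array([-0.0234496 ,  0.02728967,  0.04054785]), 'grip_force': 0.0, 'grip_width': 0.08684709377283406}
```

View pics/top.png

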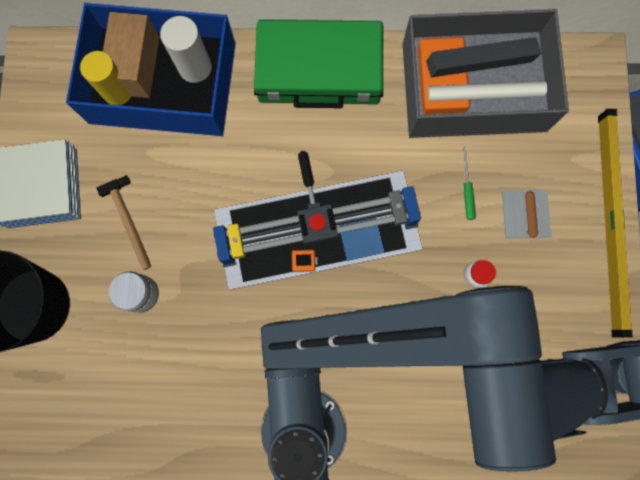

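View pics/scene.png

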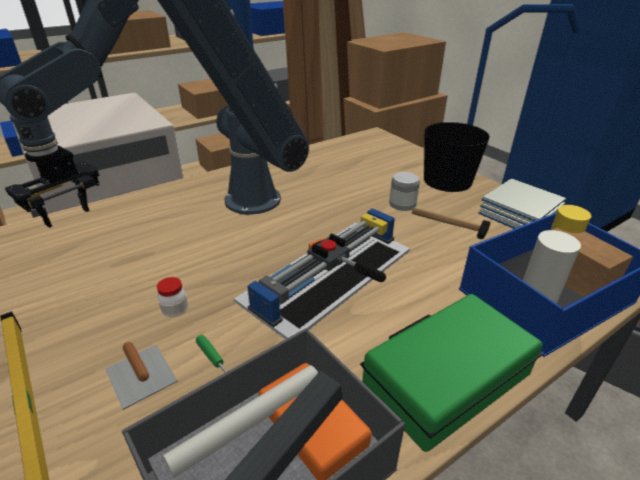

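The top view shows the button at about (318,222), the yellow stop on the left at (235,240) and the handle pointing away at (305,165). Travel to the stop is about 0.157 m along (-0.22, 0.975). I'll move above the button with the fingers shut and yaw aligned.

```bash
python3 -m handwheel '[[0.4,-0.37,0,0],[0.81,-0.75,0,0.0106],[0.81,-0.75,0,0.0106],[0.81,-0.75,0,0.0106],[0.81,-0.75,0,0.0106],[0.81,-0.75,0,0.0106],[0.81,-0.75,0,0.0106],[0.81,-0.75,0,0.0106],[0.81,-0.75,0,0.0106],[0.81,-0.75,0,0.0106],[0.81,-0.75,0,0.0106],[0.81,-0.75,0,0.0106]]' 0 20
python3 - <<'E'
from h import *
from scipy.spatial.transform import Rotation as R
o=robot.get_obs();M=R.from_quat(o["tool_rot"]).as_matrix();d=M.T@(np.array([.5165,-.029,.231])-o["position"]);print(d,d/.3,M[:,0])
E
```

```text
time: 1.6
position: [0.3471, -0.3153, 0.2308]
tool_rot: [0.994, 0.111, 0.0, 0.001]
ft_force: [0.1, -0.4, 0.2]
grip_width: 0.0148
grip_force: 0.0
[ 0.22831214 -0.24200768 -0.0005206 ] [ 0.76104046 -0.80669227 -0.00173533] [9.75457660e-01 2.20187017e-01 1.73491833e-04]
```

```bash
python3 -m handwheel '[[0.38,-0.4,0,0],[0.76,-0.807,0,0],[0.76,-0.807,0,0],[0.76,-0.807,0,0],[0.76,-0.807,0,0],[0.76,-0.807,0,0],[0.76,-0.807,0,0],[0.76,-0.807,0,0],[0.76,-0.807,0,0],[0.76,-0.807,0,0],[0.76,-0.807,0,0],[0.76,-0.807,0,0],[0.76,-0.807,0,0]]' 0
python3 - <<'E'
from h import *
from scipy.spatial.transform import Rotation as R
o=robot.get_obs();M=R.from_quat(o["tool_rot"]).as_matrix()
c=vision.camera("wrist"); cv2.imwrite("pics/wr.png",c["frame"][:,:,::-1])
T=np.eye(4);T[:3,:3]=M;T[:3,3]=o["position"];c["cam_to_world"]=T@c["hand_eye"]
print(o["position"],M[:,0])
for l,z in [("button_top",.112),("lock_button",.112),("park_stop",.096),("plain_stop",.096)]:
    for r in vision.look_for("wrist",l)[:2]: 
        p=ray(c,r["point"],z); print(l,r["conf"],r["point"],p.round(4),(M.T@(p-o["position"])).round(4))
# red blob
f=cv2.cvtColor(c["frame"],cv2.COLOR_RGB2HSV);m=((f[...,0]<8)|(f[...,0]>172))&(f[...,1]>150)&(f[...,2]>80)
n,_,s,ce=cv2.connectedComponentsWithStats(m.astype(np.uint8))
for i in range(1,n):
    if s[i,4]>150:
        p=ray(c,ce[i][::-1],.112);print(s[i],ce[i],p.round(4),(M.T@(p-o["position"])).round(4))
E
```

```text
time: 2.68
position: [0.5154, -0.0292, 0.2304]
tool_rot: [0.994, 0.11, -0.0, 0.0]
ft_force: [-0.1, -0.1, 0.1]
grip_width: 0.0008
grip_force: 0.0
[ 0.51544403 -0.02918116  0.2304451 ] [ 9.75910531e-01  2.18170443e-01 -5.41325901e-04]
button_top 0.62 [229.8, 315.2] [ 0.5211 -0.0241  0.112 ] [ 0.0067 -0.0037  0.1184]
park_stop 0.92 [225.4, 66.5] [0.4769 0.1719 0.096 ] [ 0.0063 -0.2047  0.1344]
plain_stop 0.65 [221.9, 565.2] [ 0.5671 -0.2199  0.096 ] [0.0089 0.1974 0.1344]
[ 289  206   53   53 2173] [315.22641509 232.19098021] [ 0.5193 -0.0245  0.112 ] [ 0.0048 -0.0037  0.1184]
```

View pics/wr.png

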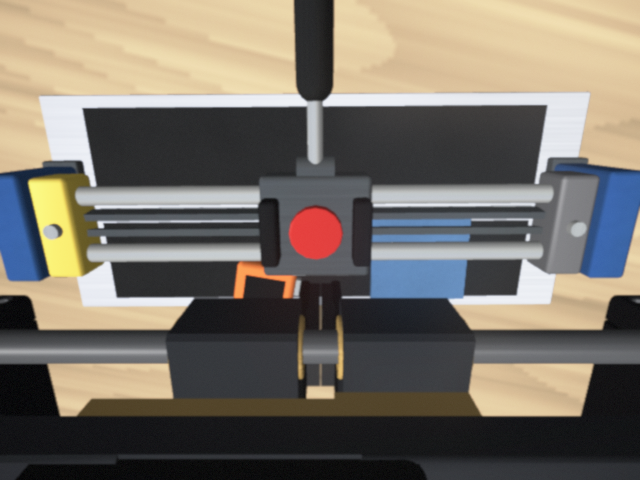

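The wrist view shows the carriage square to the tool. The button is at (315,232), which means shifting x +5 mm and y −4 mm. The yellow stop is on the left with its screw at (53,231), so travel is about 0.150 m. I'll descend next, then press in small steps.

```bash
python3 -m handwheel '[[0.016,-0.015,0.12,0],[0.016,-0.015,0.24,0],[0.016,-0.015,0.35,0],[0.016,-0.015,0.35,0],[0.016,-0.015,0.35,0],[0.016,-0.015,0.35,0]]' 0
python3 -m handwheel '[[0,0,0.01,0],[0,0,0.02,0],[0,0,0.028,0],[0,0,0.034,0],[0,0,0.034,0],[0,0,0.034,0]]'
```

```text
time: 3.43
position: [0.5204, -0.0221, 0.1267]
tool_rot: [0.994, 0.111, 0.001, 0.0]
ft_force: [-0.1, 0.1, 0.7]
grip_width: 0.0008
grip_force: 0.0
time: 3.93
position: [0.5207, -0.0221, 0.1162]
tool_rot: [0.994, 0.111, 0.001, 0.0]
ft_force: [0.7, 0.7, 5.0]
grip_width: 0.0001
grip_force: 2.5
```

```bash
python3 -m handwheel '[[0,0,0.005,0],[0,0,0.01,0],[0,0,0.01,0],[0,0,0.01,0]]'
```

```text
time: 4.27
position: [0.5207, -0.0221, 0.1131]
tool_rot: [0.994, 0.111, 0.001, 0.0]
ft_force: [1.0, -1.1, 6.6]
grip_width: 0.0004
grip_force: 3.0
```

```bash
python3 -m handwheel '[[0,-0.015,0,0],[0,-0.04,0,0],[0,-0.07,0,0],[0,-0.1,0,0],[0,-0.13,0,0],[0,-0.15,0,0],[0,-0.15,0,0]]'
```

```text
time: 4.85
position: [0.5103, 0.0231, 0.1131]
tool_rot: [0.994, 0.112, 0.001, -0.0]
ft_force: [1.2, 1.3, 5.6]
grip_width: 0.0001
grip_force: 3.0
```

```bash
cat > look.py <<'E'
from h import *
import sys
from scipy.spatial.transform import Rotation as R
o=robot.get_obs();M=R.from_quat(o["tool_rot"]).as_matrix()
c=vision.camera("top"); cv2.imwrite("pics/%s.png"%sys.argv[1],cv2.resize(c["frame"][130:310,170:450,::-1],None,fx=2.5,fy=2.5))
print(o["position"],o["ft_force"])
for l,z in [("carriage_handle",.1),("park_stop",.096),("carriage_top",.095)]:
    for r in vision.look_for("top",l)[:1]: print(l,r["conf"],r["point"],ray(c,r["point"],z).round(4))
E
python3 look.py t2
```

```text
[0.51026583 0.02314102 0.113098  ] [1.21262656 1.28161727 5.61607246]
carriage_handle 0.75 [166.6, 288.6] [0.6633 0.0499 0.1   ]
carriage_top 0.8 [167.9, 289.4] [0.6614 0.0481 0.095 ]
```

View pics/t2.png

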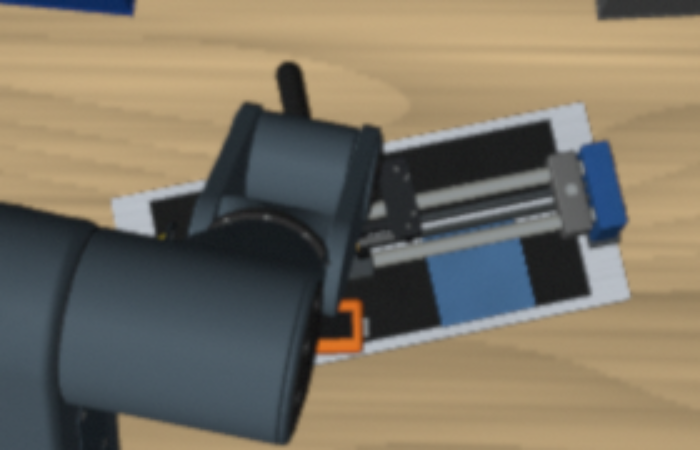

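The handle, at about (290,90) in the crop, has moved along with the tool, so the carriage is following. I'll go on, slowing near the stop.

```bash
python3 -m handwheel '[[0,-0.02,0,0],[0,-0.05,0,0],[0,-0.09,0,0],[0,-0.13,0,0],[0,-0.17,0,0],[0,-0.21,0,0],[0,-0.25,0,0],[0,-0.28,0,0],[0,-0.3,0,0],[0,-0.3,0,0]]'
python3 -m handwheel '[[0,-0.007,0,0],[0,-0.015,0,0],[0,-0.022,0,0],[0,-0.03,0,0],[0,-0.03,0,0]]'
```

```text
time: 5.88
position: [0.4902, 0.1111, 0.1131]
tool_rot: [0.994, 0.112, 0.001, -0.0]
ft_force: [0.1, 2.0, 6.3]
grip_width: 0.0005
grip_force: 3.0
time: 6.3
position: [0.4884, 0.1188, 0.113]
tool_rot: [0.994, 0.112, 0.001, 0.0]
ft_force: [-0.1, 0.5, 5.1]
grip_width: 0.0006
grip_force: 3.0
```

```bash
for i in 1; do python3 -m handwheel '[[0,-0.007,0,0],[0,-0.014,0,0],[0,-0.02,0,0],[0,-0.02,0,0]]'; done
python3 -m handwheel '[[0,-0.007,0,0],[0,-0.014,0,0],[0,-0.02,0,0],[0,-0.02,0,0]]'
```

```text
time: 6.63
position: [0.487, 0.1246, 0.113]
tool_rot: [0.994, 0.112, 0.001, 0.0]
ft_force: [1.3, -0.8, 6.2]
grip_width: 0.0001
grip_force: 3.0
time: 6.97
position: [0.486, 0.1296, 0.113]
tool_rot: [0.994, 0.112, 0.001, 0.001]
ft_force: [0.2, -3.2, 5.8]
grip_width: 0.0007
grip_force: 3.0
```

```bash
python3 -m handwheel '[[0,-0.007,0,0],[0,-0.014,0,0],[0,-0.02,0,0],[0,-0.02,0,0]]'
python3 -m handwheel '[[0,-0.007,0,0],[0,-0.014,0,0],[0,-0.014,0,0]]'
```

```text
time: 7.3
position: [0.4847, 0.1354, 0.113]
tool_rot: [0.994, 0.112, 0.001, 0.001]
ft_force: [1.3, -3.5, 6.5]
grip_width: 0.0002
grip_force: 3.0
time: 7.55
position: [0.4838, 0.1395, 0.113]
tool_rot: [0.994, 0.112, 0.001, 0.001]
ft_force: [0.1, -3.8, 5.9]
grip_width: 0.0007
grip_force: 3.0
```

```bash
python3 -m handwheel '[[0,-0.007,0,0],[0,-0.014,0,0],[0,-0.014,0,0]]'
python3 - <<'E'
from h import *
from scipy.spatial.transform import Rotation as R
o=robot.get_obs();M=R.from_quat(o["tool_rot"]).as_matrix()
c=vision.camera("wrist"); cv2.imwrite("pics/w3.png",c["frame"][:,:,::-1]);print(o["ft_force"])
E
```

```text
time: 7.8
position: [0.4831, 0.1429, 0.113]
tool_rot: [0.994, 0.112, 0.001, 0.002]
ft_force: [1.4, -4.7, 6.8]
grip_width: 0.0004
grip_force: 4.4
[ 1.39370249 -4.73789301  6.77314542]
```

View pics/w3.png

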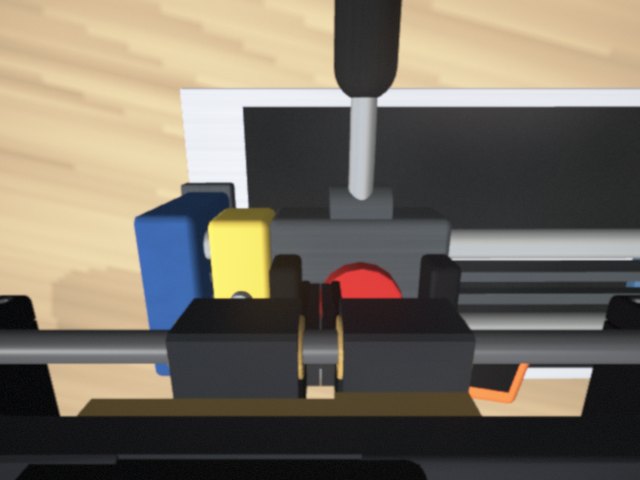

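The carriage block now touches the yellow stop at about (272,240), and the fingertip is against the leading rib while still on the red button. I'll lift straight up.

```bash
python3 -m handwheel '[[0,0,-0.02,0],[0,0,-0.05,0],[0,0,-0.1,0],[0,0,-0.2,0],[0,0,-0.3,0],[0,0,-0.4,0],[0,0,-0.4,0],[0,0,-0.4,0],[0,0,-0.4,0]]'
python3 - <<'E'
from h import *
from scipy.spatial.transform import Rotation as R
o=robot.get_obs();M=R.from_quat(o["tool_rot"]).as_matrix()
c=vision.camera("wrist"); cv2.imwrite("pics/w4.png",c["frame"][:,:,::-1]);print(o["ft_force"],o["joint_velocities"].max())
E
```

```text
time: 8.6
position: [0.4808, 0.1444, 0.2317]
tool_rot: [0.994, 0.111, -0.001, -0.0]
ft_force: [0.6, 0.7, -0.8]
grip_width: 0.0001
grip_force: 0.0
[ 0.60355776  0.70825738 -0.76086024] 0.02343403061493026
```

View pics/w4.png

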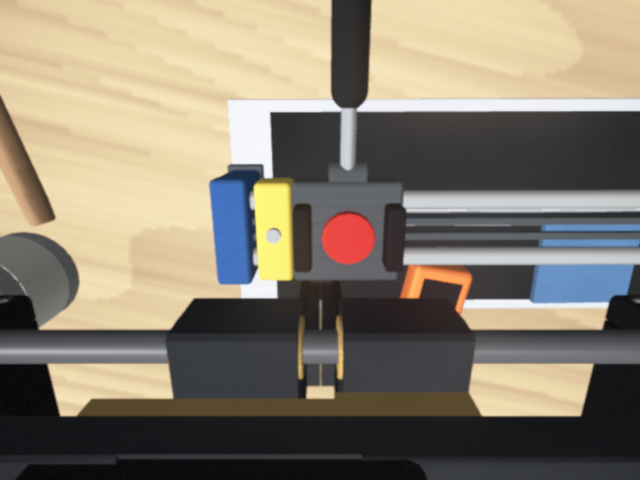

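The carriage sits flush against the yellow stop at about (293,235). The button at (348,238) is up, and nothing else has moved.

```bash
python3 -c "
from rig import job
print(job.hand_in())"
```

```text
the job is handed in; nothing more can be done
None
```

The carriage is parked flush against the yellow stop with its lock button up and the arm clear. The job is handed in at about 8.6 s of the 32 s allowed; no verdict came back.

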